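Lock the gate dial of a stockroom parts dispenser

TASK

Turn the dispenser's gate dial until its hole comes round to the orange pointer, then lock it there with the red-headed pin: push the pin through the dial and into the lock hole hidden beneath until its collar sits flat on the dial, and let go. The lock hole is not exactly in line with the pointer, so find it by feel, and leave the other things on the bench where they are.

Things in the scene. Friction and masses are not known exactly. Their poses are not given: they have to be found in the camera images.
- dispenser: Fixed bench parts dispenser, green and grey, 330 x 226 mm, clear hopper behind, console top at 180 mm. Origin on the table under the dial's centre; x to the hopper (upslope), z up. Its console slopes 30 degrees and faces the robot: outward normal (-0.5, 0, 0.866) in this frame; panel surface 120 mm above the table at the dial's centre, 205 mm long upslope, 210 mm wide.
- dial (a joint): Angle of the grey gate dial (156 mm diameter, 10 mm thick) about the console's outward normal, rad; 0 = hole at the pointer, straight upslope; positive = counter-clockwise seen from outside (hole towards the dispenser's +y). Range -0.35 to 1.6; friction about 0.1 N m, stays where left.
- dial_knob (a point): On the dial's axis, 24 mm above the dial's top face: grip point of the black bar knob. Turns with the dial: z = outward normal, x = from the axis to the hole. Bar 46 mm long (x), 14 mm thick (y), top 40 mm above the dial's face; a round foot, 52 mm diameter, 6 mm high, lies under it.
- dial_hole (a point): Centre of the mouth of the dial's through hole (13.5 mm diameter, 10 mm deep) at the dial's top face, 58 mm from the axis, amid red and orange marks; axes as dial_knob. A pin through the dial but not over the lock hole stops with its tip 11 mm below the dial's top face; moved sideways it then carries the dial along.
- pointer (a point): Tip of the orange pointer fixed upslope of the dial, level with its top face, 81.5 mm from its axis. The lock hole is in a fixed block 1 mm under the dial and hidden by it: 13.5 mm wide, 16.5 mm upslope, 34 mm deep along the console's normal, 58 mm upslope of the axis, but up to 10 mm to either side (dispenser's y) of the pointer's line.
- rack: Fixed grey plastic block 50 (x) x 130 (y) x 50 mm high with two upright 14 mm holes at y = +35 and -35 mm in which the pins stand. Origin at the centre of its underside.
- pin: Red-headed steel lock pin (70 g), upright in the rack at the start. Origin on its axis at the collar's underside (50 mm above the table at the start); z to the head. Shank 12 mm diameter, 40 mm long below the origin, last 4 mm tapering to 10.4 mm; collar 22 mm diameter, 4 mm high; head a flat bar 26 mm (x) by 14 mm (y) from 4 to 44 mm above the origin: grip it across y.
- spare_pin: The same pin with a blue head, in the rack's other hole; leave it.
- pick_bin: Loose cardboard pick bin with a green front, 100 x 130 x 70 mm; origin centre of underside. Bystander.
- wrench: Loose steel wrench, 140 mm long, lying flat; origin at its middle. Bystander.
- carton: Loose cardboard carton 90 x 120 x 75 mm; origin centre of underside. Bystander.
- white_box: Loose white and red box 70 x 100 x 50 mm; origin centre of underside. Bystander.
- tape_roll: Loose roll of clear tape, 100 mm diameter, 48 mm high, lying flat; origin centre of underside. Bystander.
- wipes_tub: Loose black tub with a green lid, 76 mm diameter, 130 mm high; origin centre of underside. Bystander.

How it is judged:
On the way:
1. the dial is turned so that its hole stands at the pointer (value of joint dial between -0.22 and 0.22 rad), for 0.2 s.
At the end, for the whole second after the job is handed in: Red pin through the dial into the lock hole: axis within 2.5 mm of the dial hole's centre in x and y and within 5 degrees, collar underside within 3 mm of the dial's face; dial within 0.22 rad of the pointer; pin and dial at rest, released (all of step 1 and x of pin in the frame of dial_hole between -0.0025 and 0.0025 m and y of pin in the frame of dial_hole between -0.0025 and 0.0025 m and z of pin in the frame of dial_hole between -0.003 and 0.003 m and angle between the z axis of pin and the z axis of dial_hole, either way round below 0.09 rad and linear speed of pin below 0.02 m/s and velocity of joint dial between -0.05 and 0.05 rad/s); the robot touches nothing.
It fails at once if the blue-headed pin is moved by more than 25 mm (distance of spare_pin from where it was at the start of the episode above 0.025 m).
It fails at once if another bystander (bin, wrench, carton, white box, tape, tub) is moved by more than 40 mm (distance of any of pick_bin, wrench, carton, white_box, tape_roll, wipes_tub from where it was at the start of the episode above 0.04 m).
It also fails if it takes over 64 s, if anything falls off the work surface, if the arm or the gripper's body presses on something with over 40 N, if the wrist force passes 120 N, or if a joint passes its speed limit or range.

ROBOT

A 6-joint arm with a two-finger parallel gripper is mounted at the origin on the work surface. World frame = base frame: x ahead of the robot, y to its left, z up, the work surface at z = 0. Lengths are in m, angles in rad, forces in N, time in s.
With the tool pointing down it reaches from about 0.35 to 0.8 m from the base axis. Payload 7.3 kg.
Tool frame: the origin (TCP) lies midway between the tips of the shut fingers; the grasp point (between the pads) lies 19 mm behind it; z points along the fingers, y is the line along which they close (so a half turn about z gives the same grasp; the last joint's range is limited). The gripper opens to 85 mm and grips with 20 to 120 N. Pads are 22 mm wide; open, the fingers measure 114 mm over their backs; the gripper's body (76 mm by 85 mm) begins 54 mm behind the grasp point. The pads swing forward as they close: fully open they stand 13 mm farther back than shut.
Start: joints at [1.201, 0.342, 1.524, -0, 1.275, -0.146], TCP at [0.116, 0.512, 0.231] pointing down, gripper open.
Joint ranges: [-2.53, 2.53], [-0.77, 2.02], [0.04, 2.7], [-1, 4.14], [0.28, 2.66], [-3.11, 3.11]. Speed limits (rad/s): [2.57, 2.57, 3.14, 3.14, 3.14, 3.14].

INTERFACE

Orientations are given as a rotation vector (axis times angle).
In Python, from plant import * gives the robot as it stands.
- The arm moves only by the shell command python3 -m creep 'ROWS'. ROWS is JSON, a list of rows, each an object of numbers: "tx", "ty", "tz": the shift along the tool's x, y, z normalised to -1 to 1, where 1 is 200 mm; "wx", "wy", "wz": the turn, a rotation vector about the tool's x, y, z normalised to -1 to 1, where 1 is 0.5 rad; "hand": the closure, from -1 (fully open) to 1 (shut). A call has 1 to 5 rows; each row is the pose to reach, as a shift and turn from the pose commanded when the call began, along the tool's axes at that moment; what a row does not reach only later rows make up. A row lasts 1/8 s, in which the tool goes at most 62.5 mm and 10.7 degrees, less where a joint would pass 70% of its speed; a pose out of reach is approached as far as the arm can. A call with a number of a shift or a turn outside -1 to 1 is refused whole. A call with a gripper value outside its range is refused whole. The fingers move at their own pace and stop on an object; the grip force is fixed at half the most. Time passes only in rows, so rows that repeat a pose let the fingers close. It gives the time, the measured TCP pose, the force, the opening and the grip force at its end, in the units of the state.
- sense(): the state, without advancing time (a new reading comes with each control period).
- get_image(name): name is "side" or "top"; returns the picture (480x640x3 uint8, red, green, blue); there is no depth.
- camera_params(name): a dict with "intrinsics" (3x3 intrinsics, pixels), "T" (4x4, takes a point from camera to world coordinates). Camera axes: x right, y up, looking along -z (the intrinsics and any distortion apply to the point x, -y, -z); pixel columns grow to the right and rows downward; lengths in m; the calibration is good to about 2 mm. A picture is of the moment at which its call begins. camera_params takes no time and is no camera call.
- hand_in(): hands the job in; it is judged then, once.
Trained networks look in the newest picture that a camera, given by its name, has taken for a name from the list of things; names that differ only in an ending like _2 or _b are one class to them, and where a whole thing is asked for, a point or a joint stands for the part that bears it (a point fixed in the world has none). Each returns a list of dicts, best first, with "confidence" (0 to 1); they miss things now and then, are a little off and sometimes report something else, mostly with a low value. They report only what shows in the picture. A call takes as long as a camera call.
- outline_of(camera, thing): "pixels" (480x640 bool, what is visible of it) and "xy" ([column, row] in pixels, amid what is visible of it).
The state is a dict: "clock": time; "q": joint angles; "dq": joint speeds; "tau": joint torques, N m; "tool_pos": TCP position; "tcp_rot": TCP orientation; "wrist_force": force on the tool from outside, world axes, zero at the start; "wrist_torque": the same for the moment, N m; "finger_gap": finger opening in m; "grip_force": force on a finger pad.
Only numpy, scipy, OpenCV 4.12 (cv2) and the standard library are available. Lean on these libraries where they do the work, as an engineer would, in place of code of your own. Each camera call takes 0.05 s, during which the arm holds its last target. There are 200 camera calls.

## Working session

There is one attempt and no reset: what is moved stays moved. The work goes in short steps, Python scripts to look and compute and a shell command to move; the robot and the scene stay as the last step left them, time stands still between calls to the robot, and variables do not carry over. Pictures are saved under pics/ and viewed, at most 10 in all, crops included, and the job is handed in when it is done.

```bash
ls; mkdir -p pics
python3 - <<'E'
from plant import *
import cv2,numpy as np
for n in("side","top"):
    cv2.imwrite(f"pics/{n}0.png",get_image(n)[:,:,::-1]); p=camera_params(n); print(n,np.round(p["intrinsics"],1).tolist(),np.round(p["T"],3).tolist(),[k for k in p])
    for t in("dial_hole","dial_knob","pointer","pin","spare_pin","rack","dispenser"):
        r=outline_of(n,t); print(t,[(round(d["confidence"],2),np.round(d["xy"]).tolist(),int(d["pixels"].sum())) for d in r[:3]])
s=sense();print(s["clock"],s["tool_pos"],s["tcp_rot"],s["finger_gap"])
E
```

```text
pics
side [[589.9, 0.0, 313.0], [0.0, 589.9, 234.2], [0.0, 0.0, 1.0]] [[-0.787, 0.374, -0.491, -0.076], [-0.617, -0.485, 0.62, 0.805], [-0.006, 0.791, 0.612, 0.92], [0.0, 0.0, 0.0, 1.0]] ['intrinsics', 'T']
dial_hole [(0.64, [330.0, 228.0], 2976)]
dial_knob [(0.77, [332.0, 232.0], 2909), (0.73, [352.0, 176.0], 378)]
pointer [(0.95, [300.0, 219.0], 10663), (0.26, [334.0, 229.0], 3032)]
pin [(0.65, [264.0, 358.0], 309), (0.53, [258.0, 397.0], 2182)]
spare_pin [(0.92, [242.0, 389.0], 336)]
rack [(0.74, [256.0, 396.0], 2058)]
dispenser []
top [[582.3, 0.0, 323.5], [0.0, 582.3, 233.7], [0.0, 0.0, 1.0]] [[-0.056, 0.976, -0.21, 0.258], [-0.998, -0.054, 0.018, 0.015], [0.006, 0.211, 0.977, 1.549], [0.0, 0.0, 0.0, 1.0]] ['intrinsics', 'T']
dial_hole [(0.62, [335.0, 246.0], 2989)]
dial_knob [(0.71, [336.0, 243.0], 3032)]
pointer [(0.83, [340.0, 221.0], 11819)]
pin []
spare_pin []
rack [(0.88, [196.0, 296.0], 1022)]
dispenser [(0.91, [342.0, 223.0], 11949)]
0.8 [0.11650897 0.51192979 0.23133681] [3.50706924e-01 3.12189284e+00 1.61253531e-04] 0.08569206057119552
```

View pics/side0.png

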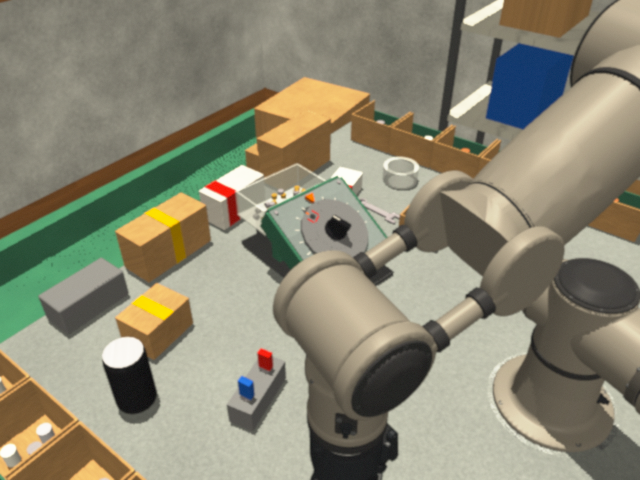

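View pics/top0.png

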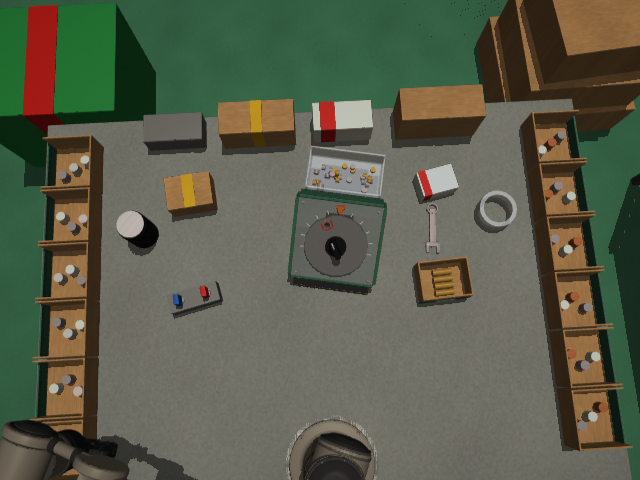

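The side view shows the hole at about (313,216), the pointer at (310,198), the knob at (338,228) and the red pin at (265,358). The top view shows the hole at (327,226), the pointer at (341,210), the knob at (336,246), the red pin at (204,291) and the blue pin at (177,299). I'll zoom in on these next.

Run:
```python
import cv2,numpy as np
s=cv2.imread("pics/side0.png");t=cv2.imread("pics/top0.png")
def z(i,u,v,w,h,k): return cv2.resize(i[v:v+h,u:u+w],None,fx=k,fy=k,interpolation=cv2.INTER_CUBIC)
A=z(t,290,190,100,100,4);B=z(s,260,170,130,100,4)[:, :400]
C=z(t,165,275,66,50,6)[:200,:396];D=z(s,225,340,66,33,6)
D=z(s,222,340,80,100,2)
o=np.zeros((600,800,3),np.uint8);o[:400,:400]=A;o[:400,400:]=B;o[400:600,:396]=z(t,165,280,66,34,6)[:200];o[400:600,400:560]=D
cv2.imwrite("pics/z.png",o)
```

```text
(no output)
```

View pics/z.png

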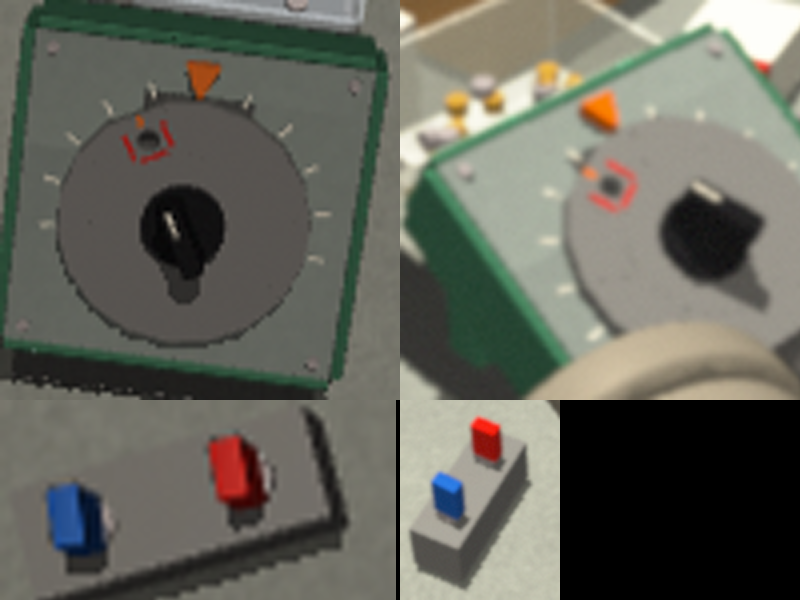

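```bash
cat > h.py <<'E'
from plant import *
import numpy as np
from scipy.spatial.transform import Rotation as R
from scipy.optimize import least_squares
P={n:camera_params(n) for n in("side","top")}
def proj(n,X):
    T=P[n]["T"];c=T[:3,:3].T@(np.asarray(X)-T[:3,3]);K=P[n]["intrinsics"]
    return (K@np.array([c[0],-c[1],-c[2]])/-c[2])[:2]
def ray(n,uv,z):
    T=P[n]["T"];K=P[n]["intrinsics"];d=np.linalg.inv(K)@[*uv,1];d=T[:3,:3]@[d[0],-d[1],-d[2]]
    return T[:3,3]+d*(z-T[2,3])/d[2]
def con(x,y,yaw):   # console frame rotation: x upslope, y, z normal ; dial centre at panel
    return R.from_euler('z',yaw).as_matrix()@R.from_euler('y',-np.pi/6).as_matrix(), np.array([x,y,.12])
E
python3 - <<'E'
from h import *
obs=[("top",(327.25,225),"h"),("top",(340,215.2),"p"),("side",(312.75,216.5),"h"),("side",(314.2,202.5),"p"),("top",(336,245.3),"c")]
def f(v):
    C,o=con(*v[:3]);h,th=v[3],v[4]
    pt=dict(h=[.058*np.cos(th),.058*np.sin(th),h],p=[.0815,0,h],c=[0,0,h-.003])
    return np.r_[np.concatenate([proj(n,o+C@pt[k])-np.array(u) for n,u,k in obs]),(h-.011)/.002]
s=least_squares(f,[.5,0,0,.011,.4]);print("disp",np.round(s.x,4),np.round(s.fun,1))
for n,u in(("top",(203.5,291.7)),("side",(265.5,352))):print(n,"red",ray(n,u,.094))
for n,u in(("top",(176.3,299.7)),):print(n,"blue",ray(n,u,.094))
print("side red mid",ray("side",(265,360),.074),"blue mid",ray("side",(246,388),.074))
# rack direction/bar direction on top
a,b=[ray("top",(165+x/6,280+(y-400)/6),.094) for x,y in((212,440),(225,503))];print("bar yaw",np.arctan2(*(a-b)[1::-1]))
a,b=[ray("top",(165+x/6,280+(y-400)/6),.05) for x,y in((15,490),(305,405))];print("rack edge yaw",np.arctan2(*(a-b)[1::-1])-np.pi/2,a,b)
E
```

```text
disp [ 0.5346 -0.0405 -0.1803  0.009   0.4858] [-0.   0.4 -0.4 -0.2 -0.  -0.2 -0.2 -1.5 -0.2  0.7 -1. ]
top red [0.43971111 0.29611909 0.094     ]
side red [0.43827805 0.29744881 0.094     ]
top blue [0.42350445 0.36397645 0.094     ]
side red mid [0.43872123 0.29998858 0.074     ] blue mid [0.42303377 0.36742011 0.074     ]
bar yaw 0.18848411133753087
rack edge yaw 0.2342879605081578 [0.44185469 0.39704591 0.05      ] [0.4715943  0.27244084 0.05      ]
```

```bash
cat >> h.py <<'E'
def Rt(yaw,tilt=0):  # tool y at yaw, tool z down, tilted fwd
    M=R.from_euler('z',yaw)*R.from_euler('y',-tilt)
    return M.as_matrix()@np.diag([-1,1,-1.])
def go(pos,Rg):
    s=sense();T=R.from_rotvec(s["tcp_rot"]).as_matrix()
    t=T.T@(np.asarray(pos)-s["tool_pos"]);w=R.from_matrix(T.T@Rg).as_rotvec()
    print("t",np.round(t/.2,3),"w",np.round(w/.5,3),"mm",np.round(t*1e3,1))
E
python3 -c "
from h import *
go([.439,.297,.19],Rt(.21))"
```

```text
t [-1.811 -0.69   0.207] w [ 0.     0.    -0.867] mm [-362.1 -138.    41.3]
```

```bash
python3 -m creep '[{"tx":-0.3,"ty":-0.1,"wz":-0.3,"hand":0},{"tx":-0.55,"ty":-0.2,"wz":-0.6,"hand":0},{"tx":-0.8,"ty":-0.3,"wz":-0.87,"hand":0},{"tx":-0.95,"ty":-0.35,"tz":0,"wz":-0.87,"hand":0},{"tx":-0.95,"ty":-0.35,"wz":-0.87,"hand":0}]'
python3 -c "
from h import *
go([.439,.297,.19],Rt(.21));print(sense()['finger_gap'])"
```

```text
t [-1.811 -0.69   0.207] w [ 0.     0.    -0.867] mm [-362.1 -138.    41.3]
0.08569206057119552validation failed for argument at $[0]...
```

```bash
python3 -m creep '[{"tx":-0.3,"ty":-0.1,"tz":0,"wx":0,"wy":0,"wz":-0.3,"hand":0},{"tx":-0.55,"ty":-0.2,"tz":0,"wx":0,"wy":0,"wz":-0.6,"hand":0},{"tx":-0.8,"ty":-0.3,"tz":0,"wx":0,"wy":0,"wz":-0.87,"hand":0},{"tx":-0.95,"ty":-0.35,"tz":0,"wx":0,"wy":0,"wz":-0.87,"hand":0},{"tx":-0.95,"ty":-0.35,"tz":0,"wx":0,"wy":0,"wz":-0.87,"hand":0}]'
python3 -c "
from h import *
go([.439,.297,.19],Rt(.21));print(sense()['finger_gap'])"
```

```text
clock: 1.42
tool_pos: [0.2879, 0.4005, 0.2313]
tcp_rot: [-0.326, 3.124, 0.0]
wrist_force: [-0.0, -0.2, 0.2]
finger_gap: 0.0429
grip_force: 0.0
t [-0.633 -0.662  0.207] w [ 0.     0.001 -0.005] mm [-126.5 -132.5   41.4]
0.04287172257240651
```

```bash
python3 -m creep '[{"tx":-0.2,"ty":-0.2,"tz":0.05,"wx":0,"wy":0,"wz":0,"hand":0},{"tx":-0.4,"ty":-0.4,"tz":0.1,"wx":0,"wy":0,"wz":0,"hand":0},{"tx":-0.6,"ty":-0.6,"tz":0.2,"wx":0,"wy":0,"wz":0,"hand":0},{"tx":-0.633,"ty":-0.662,"tz":0.207,"wx":0,"wy":0,"wz":0,"hand":0},{"tx":-0.633,"ty":-0.662,"tz":0.207,"wx":0,"wy":0,"wz":0,"hand":0}]'
python3 - <<'E'
from h import *
import cv2
go([.439,.297,.06],Rt(.21))
s=get_image("side");t=get_image("top")
o=np.hstack([cv2.resize(t[260:340,150:250],(400,320),interpolation=2),cv2.resize(s[310:430,210:330],(320,320),interpolation=2)])
cv2.imwrite("pics/a.png",o[:,:,::-1])
E
```

```text
clock: 2.05
tool_pos: [0.4374, 0.2988, 0.1898]
tcp_rot: [0.329, -3.123, -0.0]
wrist_force: [0.1, 0.1, -0.3]
finger_gap: 0.0428
grip_force: 0.0
t [-0.007 -0.011  0.649] w [ 0.001 -0.002  0.   ] mm [ -1.3  -2.2 129.8]
```

View pics/a.png

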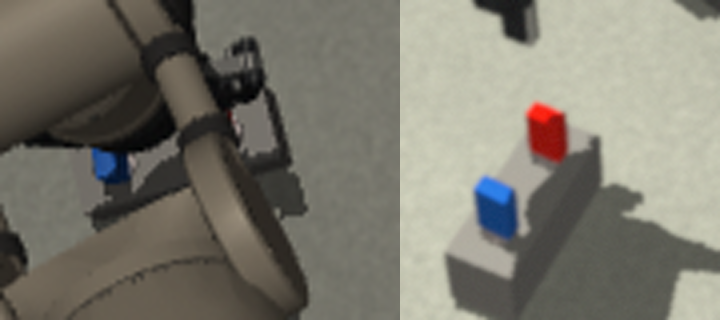

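The picture shows the red head's top at about (265,351) in the side view, as before, so I'll descend, close and lift.

```bash
python3 -m creep '[{"tx":-0.007,"ty":-0.011,"tz":0.2,"wx":0,"wy":0,"wz":0,"hand":0},{"tx":-0.007,"ty":-0.011,"tz":0.4,"wx":0,"wy":0,"wz":0,"hand":0},{"tx":-0.007,"ty":-0.011,"tz":0.6,"wx":0,"wy":0,"wz":0,"hand":0},{"tx":-0.007,"ty":-0.011,"tz":0.658,"wx":0,"wy":0,"wz":0,"hand":0},{"tx":-0.007,"ty":-0.011,"tz":0.658,"wx":0,"wy":0,"wz":0,"hand":0}]'
python3 -m creep '[{"tx":0,"ty":0,"tz":0,"wx":0,"wy":0,"wz":0,"hand":1},{"tx":0,"ty":0,"tz":0,"wx":0,"wy":0,"wz":0,"hand":1},{"tx":0,"ty":0,"tz":0,"wx":0,"wy":0,"wz":0,"hand":1},{"tx":0,"ty":0,"tz":0,"wx":0,"wy":0,"wz":0,"hand":1},{"tx":0,"ty":0,"tz":0,"wx":0,"wy":0,"wz":0,"hand":1}]'
```

```text
clock: 2.78
tool_pos: [0.4392, 0.2976, 0.0588]
tcp_rot: [-0.333, 3.124, 0.0]
wrist_force: [-0.0, 0.6, 1.5]
finger_gap: 0.0428
grip_force: 0.0
clock: 3.4
tool_pos: [0.4404, 0.2974, 0.06]
tcp_rot: [-0.331, 3.121, 0.002]
wrist_force: [-0.6, 1.5, 8.3]
finger_gap: 0.0131
grip_force: 58.4
```

```bash
python3 -m creep '[{"tx":0,"ty":0,"tz":-0.1,"wx":0,"wy":0,"wz":0,"hand":1},{"tx":0,"ty":0,"tz":-0.3,"wx":0,"wy":0,"wz":0,"hand":1},{"tx":0,"ty":0,"tz":-0.6,"wx":0,"wy":0,"wz":0,"hand":1},{"tx":0,"ty":0,"tz":-0.8,"wx":0,"wy":0,"wz":0,"hand":1},{"tx":0,"ty":0,"tz":-0.8,"wx":0,"wy":0,"wz":0,"hand":1}]'
python3 - <<'E'
from h import *
import cv2
s=sense()
print(s["tool_pos"],s["tcp_rot"],s["grip_force"])
T=R.from_rotvec(s["tcp_rot"]).as_matrix();g=s["tool_pos"]
im=get_image("side")
c=proj("side",g).round().astype(int)
print(c)
for d in(.0,.007,.047): print(d,np.round(proj("side",g+T[:,2]*d),1))
u,v=c[0]-50,c[1]-40
cv2.imwrite("pics/b.png",cv2.resize(im[v:v+100,u:u+100],(600,600),interpolation=2)[:,:,::-1]);print(u,v)
E
```

```text
clock: 4.03
tool_pos: [0.4412, 0.2974, 0.2223]
tcp_rot: [-0.33, 3.116, 0.004]
wrist_force: [0.1, 0.2, -1.2]
finger_gap: 0.0134
grip_force: 59.9
[0.44116491 0.29742229 0.22230055] [-0.33014998  3.11645256  0.00438079] 59.850239753723145
[260 300]
0.0 [260.  300.4]
0.007 [260.2 303.4]
0.047 [261.5 319.9]
210 260
```

View pics/b.png

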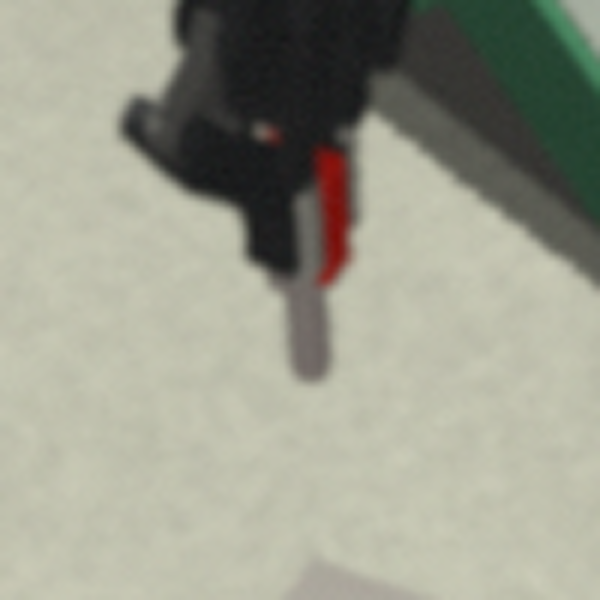

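The pin is held straight, with its tip at about (261.5,322), so the collar's underside is some 10 mm beyond the TCP. Now I'll move over the dial hole.

```bash
cat >> h.py <<'E'
C,O=con(.5346,-.0405,-.180); RG=Rt(-.180,np.pi/6)
def tcp_at(x,y,tip,h=.010,d=.010): # console-plane x,y of pin axis, tip height over dial face
    return O+C@np.array([x,y,h+tip+.040+d])
def where(h=.010,d=.010):
    s=sense(); p=C.T@(s["tool_pos"]-O); T=R.from_rotvec(s["tcp_rot"]).as_matrix()
    print("xy mm",np.round(p[:2]*1e3,1),"tip over face",round((p[2]-h-.04-d)*1e3,1),"F con",np.round(C.T@s["wrist_force"],1),"T",np.round(s["wrist_torque"],2),"misalign",np.round(R.from_matrix(RG.T@T).as_rotvec(),3),"grip",round(s["grip_force"]),s["clock"])
E
python3 - <<'E'
from h import *
th=.486
p=tcp_at(.058*np.cos(th),.058*np.sin(th),.03);print(p);go(p,RG)
E
```

```text
[ 0.53887295 -0.01374128  0.22358433]
t [-0.158 -1.622 -0.019] w [ 0.208 -1.027  0.763] mm [ -31.6 -324.4   -3.9]
```

```bash
python3 -m creep '[{"tx":0,"ty":-0.1,"tz":-0.2,"wx":0.04,"wy":-0.2,"wz":0.15,"hand":1},{"tx":0,"ty":-0.3,"tz":-0.3,"wx":0.08,"wy":-0.4,"wz":0.3,"hand":1},{"tx":0,"ty":-0.6,"tz":-0.3,"wx":0.12,"wy":-0.6,"wz":0.45,"hand":1},{"tx":-0.05,"ty":-0.9,"tz":-0.3,"wx":0.16,"wy":-0.8,"wz":0.6,"hand":1},{"tx":-0.05,"ty":-0.95,"tz":-0.3,"wx":0.16,"wy":-0.8,"wz":0.6,"hand":1}]'
python3 - <<'E'
from h import *
th=.486
go(tcp_at(.058*np.cos(th),.058*np.sin(th),.03),RG)
E
```

```text
clock: 4.7
tool_pos: [0.4878, 0.1105, 0.2764]
tcp_rot: [0.132, 2.736, -0.054]
wrist_force: [-0.7, 0.2, -1.3]
finger_gap: 0.0132
grip_force: 59.9
t [-0.183 -0.587  0.377] w [ 0.037 -0.24   0.16 ] mm [ -36.6 -117.5   75.4]
```

```bash
python3 -m creep '[{"tx":-0.05,"ty":-0.25,"tz":0,"wx":0.04,"wy":-0.24,"wz":0.16,"hand":1},{"tx":-0.15,"ty":-0.5,"tz":0.05,"wx":0.04,"wy":-0.24,"wz":0.16,"hand":1},{"tx":-0.183,"ty":-0.587,"tz":0.25,"wx":0.04,"wy":-0.24,"wz":0.16,"hand":1},{"tx":-0.183,"ty":-0.587,"tz":0.377,"wx":0.04,"wy":-0.24,"wz":0.16,"hand":1},{"tx":-0.183,"ty":-0.587,"tz":0.377,"wx":0.04,"wy":-0.24,"wz":0.16,"hand":1}]'
python3 - <<'E'
from h import *
import cv2
th=.486
go(tcp_at(.058*np.cos(th),.058*np.sin(th),.015),RG);where()
im=get_image("side");t=get_image("top")
o=np.hstack([cv2.resize(i[v:v+100,u:u+66],(396,600),interpolation=2) for i,u,v in((im,275,150),(t,305,190))])
cv2.imwrite("pics/c.png",o[:,:,::-1])
s=sense();T=R.from_rotvec(s["tcp_rot"]).as_matrix()
print(proj("side",s["tool_pos"]+T[:,2]*.05))
E
```

```text
clock: 5.32
tool_pos: [0.5398, -0.0106, 0.2225]
tcp_rot: [0.232, 2.613, -0.061]
wrist_force: [0.2, 0.3, -0.7]
finger_gap: 0.0131
grip_force: 59.9
t [-0.001 -0.017  0.069] w [ 0.004 -0.008  0.005] mm [-0.3 -3.3 13.8]
xy mm [51.  30.4] tip over face 28.8 F con [-0.3  0.3 -0.7] T [0.09 0.39 0.02] misalign [-0.002  0.004 -0.002] grip 60 5.325
[315.63783872 209.11800395]
```

View pics/c.png

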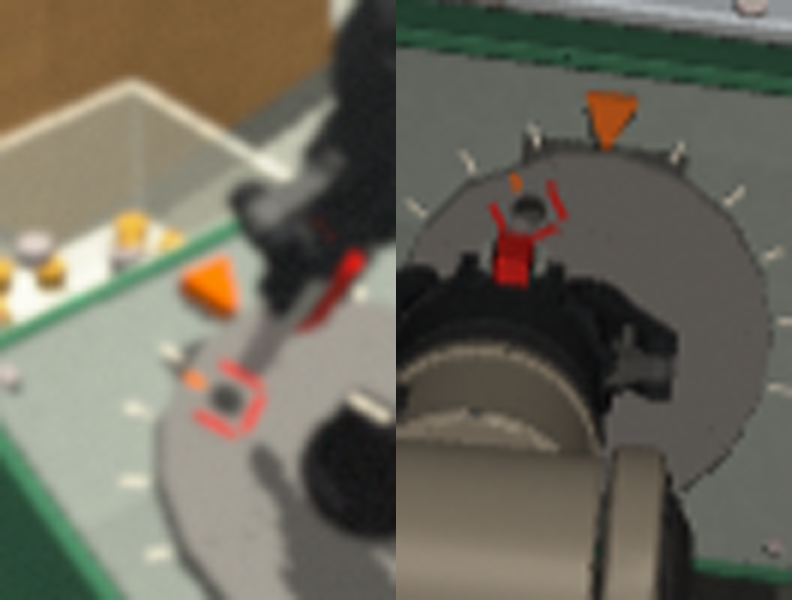

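The side view puts the hole at (312.8,216.5) and the pin's tip at about (317,210). I'll lower it to just above the face and compare there.

```bash
python3 -m creep '[{"tx":0,"ty":0,"tz":0.06,"wx":0,"wy":0,"wz":0,"hand":1},{"tx":0,"ty":0,"tz":0.12,"wx":0,"wy":0,"wz":0,"hand":1},{"tx":0,"ty":0,"tz":0.12,"wx":0,"wy":0,"wz":0,"hand":1},{"tx":0,"ty":0,"tz":0.12,"wx":0,"wy":0,"wz":0,"hand":1}]'
python3 - <<'E'
from h import *
import cv2
where()
im=get_image("side")
cv2.imwrite("pics/d.png",cv2.resize(im[180:240,280:340],(600,600),interpolation=2)[:,:,::-1])
s=sense();T=R.from_rotvec(s["tcp_rot"]).as_matrix()
for d in(.04,.05):print(proj("side",s["tool_pos"]+T[:,2]*d))
E
```

```text
clock: 5.92
tool_pos: [0.5528, -0.0129, 0.2048]
tcp_rot: [0.231, 2.606, -0.062]
wrist_force: [-0.0, 0.4, -0.6]
finger_gap: 0.0131
grip_force: 59.9
xy mm [53.6 30.4] tip over face 7.0 F con [-0.4  0.4 -0.5] T [0.06 0.3  0.02] misalign [-0.002 -0.003 -0.002] grip 60 5.925
[313.59205762 211.92039027]
[312.08629877 214.13569842]
```

View pics/d.png

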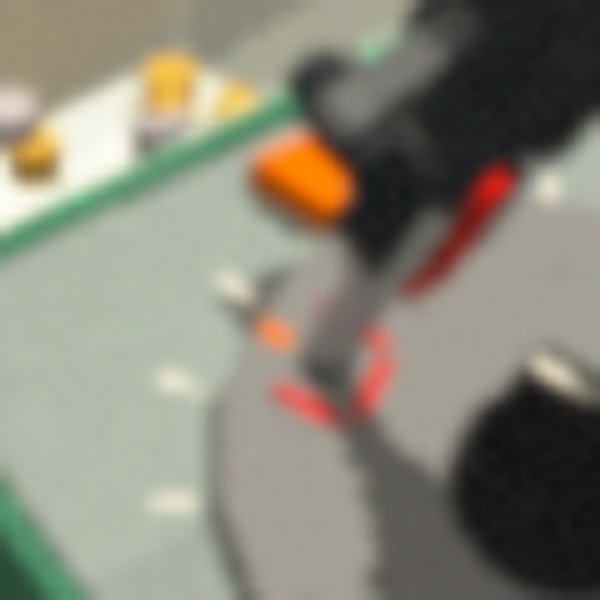

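The hole is at about (312.5,216.5). The shank's line meets the face within about 1 px of it, while the calibration suggests a 3 mm shift, so I'll start between the two and probe lightly.

```bash
python3 -m creep '[{"tx":0.01,"ty":-0.006,"tz":0,"wx":0,"wy":0,"wz":0,"hand":1},{"tx":0.01,"ty":-0.006,"tz":0.02,"wx":0,"wy":0,"wz":0,"hand":1},{"tx":0.01,"ty":-0.006,"tz":0.035,"wx":0,"wy":0,"wz":0,"hand":1},{"tx":0.01,"ty":-0.006,"tz":0.045,"wx":0,"wy":0,"wz":0,"hand":1},{"tx":0.01,"ty":-0.006,"tz":0.045,"wx":0,"wy":0,"wz":0,"hand":1}]'
python3 -c "
from h import *
where()"
```

```text
clock: 6.6
tool_pos: [0.5553, -0.0147, 0.1958]
tcp_rot: [0.231, 2.606, -0.062]
wrist_force: [-0.3, -0.1, -1.4]
finger_gap: 0.0136
grip_force: 59.9
xy mm [51.5 29.1] tip over face -2.2 F con [-0.9 -0.2 -1.1] T [ 0.04  0.31 -0.01] misalign [-0.002 -0.003 -0.002] grip 60 6.6
```

No contact yet, so I'll go 5 mm further.

```bash
python3 -m creep '[{"tx":0,"ty":0,"tz":0.012,"wx":0,"wy":0,"wz":0,"hand":1},{"tx":0,"ty":0,"tz":0.025,"wx":0,"wy":0,"wz":0,"hand":1},{"tx":0,"ty":0,"tz":0.025,"wx":0,"wy":0,"wz":0,"hand":1}]'
python3 -c "
from h import *
where()"
```

```text
clock: 6.98
tool_pos: [0.5578, -0.0151, 0.1915]
tcp_rot: [0.232, 2.606, -0.062]
wrist_force: [0.1, -0.1, -0.6]
finger_gap: 0.0136
grip_force: 60.1
xy mm [51.5 29.1] tip over face -7.2 F con [-0.2 -0.1 -0.6] T [-0.01  0.34 -0.06] misalign [-0.002 -0.003 -0.002] grip 60 6.975
```

```bash
python3 -m creep '[{"tx":0,"ty":0,"tz":0.01,"wx":0,"wy":0,"wz":0,"hand":1},{"tx":0,"ty":0,"tz":0.02,"wx":0,"wy":0,"wz":0,"hand":1},{"tx":0,"ty":0,"tz":0.02,"wx":0,"wy":0,"wz":0,"hand":1}]'
python3 -c "
from h import *
where()"
```

```text
clock: 7.35
tool_pos: [0.5596, -0.0155, 0.1886]
tcp_rot: [0.231, 2.606, -0.062]
wrist_force: [-4.0, 0.1, 3.8]
finger_gap: 0.0128
grip_force: 61.2
xy mm [51.7 29.1] tip over face -10.7 F con [-1.5 -0.6  5.3] T [-0.08  0.74 -0.15] misalign [-0.002 -0.003 -0.002] grip 61 7.35
```

The pin is in the dial hole and stops at the block, with the tip at -10.7 mm and 5 N. I'll lift slightly and carry the dial round along the arc.

```bash
python3 -m creep '[{"tx":-0.006,"ty":-0.012,"tz":-0.005,"wx":0,"wy":0,"wz":0,"hand":1},{"tx":-0.015,"ty":-0.03,"tz":-0.005,"wx":0,"wy":0,"wz":0,"hand":1},{"tx":-0.022,"ty":-0.05,"tz":-0.005,"wx":0,"wy":0,"wz":0,"hand":1},{"tx":-0.028,"ty":-0.07,"tz":-0.005,"wx":0,"wy":0,"wz":0,"hand":1},{"tx":-0.031,"ty":-0.08,"tz":-0.005,"wx":0,"wy":0,"wz":0,"hand":1}]'
python3 -m creep '[{"tx":0,"ty":0,"tz":0,"wx":0,"wy":0,"wz":0,"hand":1}]' >/dev/null
python3 -c "
from h import *
where()"
```

```text
clock: 7.98
tool_pos: [0.5613, -0.0324, 0.1918]
tcp_rot: [0.232, 2.607, -0.062]
wrist_force: [-2.1, 1.7, -3.1]
finger_gap: 0.0129
grip_force: 59.9
xy mm [57.7 12.8] tip over face -10.2 F con [-2.7 -0.2 -1.7] T [ 0.15  1.01 -0.04] misalign [-0.001 -0.003 -0.002] grip 60 8.1
```

```bash
python3 -m creep '[{"tx":0,"ty":0,"tz":0.006,"wx":0,"wy":0,"wz":0,"hand":1},{"tx":0,"ty":0,"tz":0.01,"wx":0,"wy":0,"wz":0,"hand":1},{"tx":0,"ty":0,"tz":0.01,"wx":0,"wy":0,"wz":0,"hand":1}]' >/dev/null; python3 -c "
from h import *
where()"
python3 -m creep '[{"tx":-0.001,"ty":-0.004,"tz":0,"wx":0,"wy":0,"wz":0,"hand":1},{"tx":-0.0015,"ty":-0.0075,"tz":0,"wx":0,"wy":0,"wz":0,"hand":1},{"tx":-0.0015,"ty":-0.0075,"tz":0,"wx":0,"wy":0,"wz":0,"hand":1}]' >/dev/null; python3 -c "
from h import *
where()"
python3 -m creep '[{"tx":-0.001,"ty":-0.004,"tz":0,"wx":0,"wy":0,"wz":0,"hand":1},{"tx":-0.0015,"ty":-0.0075,"tz":0,"wx":0,"wy":0,"wz":0,"hand":1},{"tx":-0.0015,"ty":-0.0075,"tz":0,"wx":0,"wy":0,"wz":0,"hand":1}]' >/dev/null; python3 -c "
from h import *
where()"
```

```text
xy mm [57.9 13.1] tip over face -10.7 F con [-6.9 -1.6 18.2] T [-0.01  1.85 -0.17] misalign [-0.001 -0.004 -0.003] grip 63 8.475
xy mm [57.9 12.7] tip over face -10.7 F con [-7.5  4.3 18.2] T [1.22 1.63 0.53] misalign [-0.003 -0.003 -0.003] grip 63 8.85
xy mm [58. 12.] tip over face -10.7 F con [-6.3  9.7 17.7] T [2.12 1.42 1.13] misalign [-0.004 -0.003 -0.003] grip 63 9.225
```

```bash
python3 -m creep '[{"tx":0.0015,"ty":0,"tz":-0.004,"wx":0,"wy":0,"wz":0,"hand":1},{"tx":0.0015,"ty":0,"tz":-0.004,"wx":0,"wy":0,"wz":0,"hand":1},{"tx":0.0015,"ty":0,"tz":-0.004,"wx":0,"wy":0,"wz":0,"hand":1}]' >/dev/null; python3 -c "
from h import *
where()"
python3 -m creep '[{"tx":-0.001,"ty":-0.004,"tz":0,"wx":0,"wy":0,"wz":0,"hand":1},{"tx":-0.001,"ty":-0.0075,"tz":0,"wx":0,"wy":0,"wz":0,"hand":1},{"tx":-0.001,"ty":-0.0075,"tz":0,"wx":0,"wy":0,"wz":0,"hand":1}]' >/dev/null; python3 -c "
from h import *
where()"
python3 -m creep '[{"tx":-0.001,"ty":-0.004,"tz":0,"wx":0,"wy":0,"wz":0,"hand":1},{"tx":-0.001,"ty":-0.0075,"tz":0,"wx":0,"wy":0,"wz":0,"hand":1},{"tx":-0.001,"ty":-0.0075,"tz":0,"wx":0,"wy":0,"wz":0,"hand":1}]' >/dev/null; python3 -c "
from h import *
where()"
```

```text
xy mm [58.  11.1] tip over face -10.6 F con [-5.7  4.3  8. ] T [1.23 1.16 0.59] misalign [-0.003 -0.003 -0.003] grip 61 9.6
xy mm [58.2  9.7] tip over face -10.6 F con [-4.9  6.5  7.9] T [1.25 1.19 0.61] misalign [-0.003 -0.003 -0.003] grip 61 9.975
xy mm [58.4  8.2] tip over face -10.6 F con [-6.1  5.9  8.3] T [1.23 1.17 0.59] misalign [-0.003 -0.003 -0.003] grip 61 10.35
```

Good: steady sliding with no drop so far. I'll carry on.

```bash
python3 -m creep '[{"tx":0,"ty":-0.004,"tz":0,"wx":0,"wy":0,"wz":0,"hand":1},{"tx":0,"ty":-0.0075,"tz":0,"wx":0,"wy":0,"wz":0,"hand":1},{"tx":0,"ty":-0.0075,"tz":0,"wx":0,"wy":0,"wz":0,"hand":1}]' >/dev/null; python3 -c "
from h import *
where()"
python3 -m creep '[{"tx":-0.001,"ty":-0.004,"tz":0,"wx":0,"wy":0,"wz":0,"hand":1},{"tx":-0.001,"ty":-0.0075,"tz":0,"wx":0,"wy":0,"wz":0,"hand":1},{"tx":-0.001,"ty":-0.0075,"tz":0,"wx":0,"wy":0,"wz":0,"hand":1}]' >/dev/null; python3 -c "
from h import *
where()"
python3 -m creep '[{"tx":0,"ty":-0.004,"tz":0,"wx":0,"wy":0,"wz":0,"hand":1},{"tx":0,"ty":-0.0075,"tz":0,"wx":0,"wy":0,"wz":0,"hand":1},{"tx":0,"ty":-0.0075,"tz":0,"wx":0,"wy":0,"wz":0,"hand":1}]' >/dev/null; python3 -c "
from h import *
where()"
```

```text
xy mm [58.4  6.6] tip over face -10.6 F con [-4.8  6.   7.7] T [1.25 1.12 0.61] misalign [-0.003 -0.003 -0.003] grip 61 10.725
xy mm [58.6  5.2] tip over face -10.6 F con [-4.6  5.1  8.2] T [1.28 1.13 0.59] misalign [-0.003 -0.003 -0.003] grip 61 11.1
xy mm [58.7  3.6] tip over face -10.7 F con [-4.4  4.5  6.7] T [1.18 1.06 0.59] misalign [-0.003 -0.003 -0.003] grip 61 11.475
```

```bash
python3 -m creep '[{"tx":0,"ty":-0.004,"tz":0,"wx":0,"wy":0,"wz":0,"hand":1},{"tx":0,"ty":-0.0075,"tz":0,"wx":0,"wy":0,"wz":0,"hand":1},{"tx":0,"ty":-0.0075,"tz":0,"wx":0,"wy":0,"wz":0,"hand":1}]' >/dev/null; python3 -c "
from h import *
where()"
python3 -m creep '[{"tx":0,"ty":-0.004,"tz":0,"wx":0,"wy":0,"wz":0,"hand":1},{"tx":0,"ty":-0.0075,"tz":0,"wx":0,"wy":0,"wz":0,"hand":1},{"tx":0,"ty":-0.0075,"tz":0,"wx":0,"wy":0,"wz":0,"hand":1}]' >/dev/null; python3 -c "
from h import *
where()"
python3 -m creep '[{"tx":0,"ty":-0.004,"tz":0,"wx":0,"wy":0,"wz":0,"hand":1},{"tx":0,"ty":-0.0075,"tz":0,"wx":0,"wy":0,"wz":0,"hand":1},{"tx":0,"ty":-0.0075,"tz":0,"wx":0,"wy":0,"wz":0,"hand":1}]' >/dev/null; python3 -c "
from h import *
where()"
```

```text
xy mm [58.8  1.9] tip over face -10.8 F con [-4.7  3.2  5.1] T [1.02 1.05 0.42] misalign [-0.003 -0.003 -0.003] grip 61 11.85
xy mm [58.8 -0.1] tip over face -11.1 F con [-3.5  1.5  1.8] T [0.43 0.94 0.15] misalign [-0.002 -0.003 -0.003] grip 60 12.225
xy mm [58.8 -1.9] tip over face -11.3 F con [-4.   2.1  0.4] T [0.52 0.95 0.11] misalign [-0.002 -0.003 -0.002] grip 60 12.6
```

The force has dropped, so the lock hole starts here. I'll push 3 mm.

```bash
python3 -m creep '[{"tx":0.002,"ty":0,"tz":0.005,"wx":0,"wy":0,"wz":0,"hand":1},{"tx":0.002,"ty":0,"tz":0.015,"wx":0,"wy":0,"wz":0,"hand":1},{"tx":0.002,"ty":0,"tz":0.015,"wx":0,"wy":0,"wz":0,"hand":1}]' >/dev/null; python3 -c "
from h import *
where()"
```

```text
xy mm [58.7 -1.9] tip over face -14.4 F con [-1.6  1.6 -1.2] T [0.36 0.66 0.22] misalign [-0.002 -0.004 -0.002] grip 60 12.975
```

It's in the lock hole. Continuing down.

```bash
python3 -m creep '[{"tx":0.001,"ty":0,"tz":0.015,"wx":0,"wy":0,"wz":0,"hand":1},{"tx":0.001,"ty":0,"tz":0.03,"wx":0,"wy":0,"wz":0,"hand":1},{"tx":0.001,"ty":0,"tz":0.045,"wx":0,"wy":0,"wz":0,"hand":1},{"tx":0.001,"ty":0,"tz":0.05,"wx":0,"wy":0,"wz":0,"hand":1},{"tx":0.001,"ty":0,"tz":0.05,"wx":0,"wy":0,"wz":0,"hand":1}]' >/dev/null; python3 -c "
from h import *
where()"
```

```text
xy mm [58.6 -1.9] tip over face -24.3 F con [-1.   1.2 -2.6] T [0.26 0.36 0.14] misalign [-0.002 -0.004 -0.002] grip 60 13.6
```

```bash
python3 -m creep '[{"tx":0,"ty":0,"tz":0.015,"wx":0,"wy":0,"wz":0,"hand":1},{"tx":0,"ty":0,"tz":0.03,"wx":0,"wy":0,"wz":0,"hand":1},{"tx":0,"ty":0,"tz":0.045,"wx":0,"wy":0,"wz":0,"hand":1},{"tx":0,"ty":0,"tz":0.065,"wx":0,"wy":0,"wz":0,"hand":1},{"tx":0,"ty":0,"tz":0.065,"wx":0,"wy":0,"wz":0,"hand":1}]' >/dev/null; python3 -c "
from h import *
where()"
```

```text
xy mm [58.3 -1.8] tip over face -37.6 F con [-0.8  0.5 -1.6] T [0.19 0.23 0.09] misalign [-0.002 -0.003 -0.002] grip 60 14.225
```

```bash
python3 -m creep '[{"tx":0,"ty":0,"tz":0.006,"wx":0,"wy":0,"wz":0,"hand":1},{"tx":0,"ty":0,"tz":0.013,"wx":0,"wy":0,"wz":0,"hand":1},{"tx":0,"ty":0,"tz":0.013,"wx":0,"wy":0,"wz":0,"hand":1}]' >/dev/null; python3 -c "
from h import *
where()"
```

```text
xy mm [58.5 -1.8] tip over face -39.5 F con [-2.4  0.9  5.1] T [0.21 0.48 0.02] misalign [-0.002 -0.004 -0.002] grip 61 14.6
```

Seated at the expected depth with 5 N. Now release and back off along the normal.

```bash
python3 -m creep '[{"tx":0,"ty":0,"tz":0,"wx":0,"wy":0,"wz":0,"hand":0},{"tx":0,"ty":0,"tz":0,"wx":0,"wy":0,"wz":0,"hand":0},{"tx":0,"ty":0,"tz":0,"wx":0,"wy":0,"wz":0,"hand":0}]'
python3 -m creep '[{"tx":0,"ty":0,"tz":-0.05,"wx":0,"wy":0,"wz":0,"hand":0},{"tx":0,"ty":0,"tz":-0.2,"wx":0,"wy":0,"wz":0,"hand":0},{"tx":0,"ty":0,"tz":-0.45,"wx":0,"wy":0,"wz":0,"hand":0},{"tx":0.2,"ty":0.2,"tz":-0.6,"wx":0,"wy":0,"wz":0,"hand":0},{"tx":0.4,"ty":0.4,"tz":-0.6,"wx":0,"wy":0,"wz":0,"hand":0}]'
python3 - <<'E'
from h import *
import cv2
im=get_image("side");t=get_image("top")
o=np.hstack([cv2.resize(i[v:v+120,u:u+80],(400,600),interpolation=2) for i,u,v in((im,290,150),(t,300,190))])
cv2.imwrite("pics/e.png",o[:,:,::-1])
E
```

```text
clock: 14.98
tool_pos: [0.5742, -0.0496, 0.1666]
tcp_rot: [0.232, 2.606, -0.062]
wrist_force: [0.1, -0.5, -0.3]
finger_gap: 0.043
grip_force: 0.0
clock: 15.6
tool_pos: [0.4605, 0.0523, 0.233]
tcp_rot: [0.235, 2.599, -0.062]
wrist_force: [0.9, 1.0, -0.2]
finger_gap: 0.0428
grip_force: 0.0
```

View pics/e.png

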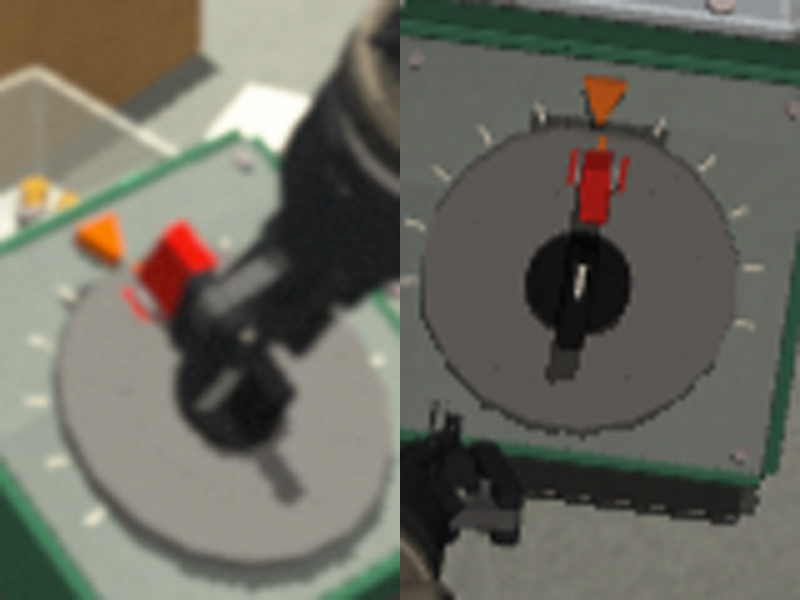

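The dial's hole stands at the pointer (top view about (340,215)), with the red pin seated upright in it. The gripper is clear at the lower left. I'll let the arm settle and hand in.

```bash
python3 -m creep '[{"tx":0,"ty":0,"tz":0,"wx":0,"wy":0,"wz":0,"hand":0},{"tx":0,"ty":0,"tz":0,"wx":0,"wy":0,"wz":0,"hand":0},{"tx":0,"ty":0,"tz":0,"wx":0,"wy":0,"wz":0,"hand":0}]'; python3 -c "
from plant import *
print(hand_in())"
```

```text
clock: 16.08
tool_pos: [0.4614, 0.051, 0.2304]
tcp_rot: [0.234, 2.605, -0.063]
wrist_force: [-0.4, -0.3, 0.3]
finger_gap: 0.0428
grip_force: 0.0
the job is handed in; nothing more can be done
None
```

The dial stands at the pointer, the red pin is seated through it in the lock hole and released with the arm clear, and the job was handed in at about 16 s; the hand-in returned no verdict.

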